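# Top the mandarin pyramid and hold the clear dome over it

## Robot

A 7-joint arm with a two-finger parallel gripper is mounted at the origin on the work surface. World frame = base frame: x ahead of the robot, y to its left, z up, the work surface at z = 0. Lengths are in m, angles in rad, forces in N, time in s.
With the tool pointing down it reaches from about 0.425 to 0.825 m from the base axis. Payload 3.6 kg.
Tool frame: the origin (TCP) lies on the centre line of the jaws, within the pads' length; the fingertips stand 17 mm ahead of it and the grasp point (between the pads) lies 2 mm behind it; z points along the fingers, y is the line along which they close (so a half turn about z gives the same grasp; the last joint's range is limited). The gripper opens to 85 mm and grips with 20 to 120 N. Pads are 22 mm wide; open, the fingers measure 114 mm over their backs; the gripper's body (76 mm by 85 mm) begins 54 mm behind the grasp point. The pads swing forward as they close: fully open they stand 13 mm farther back than shut.
Start: joints at [-0.026, 0.615, -0.013, 1.423, 0.008, 1.103, -0.04], TCP at [0.65, 0, 0.248] pointing down, gripper open.
Joint ranges: [-3.12, 3.12], [-0.3, 2.06], [-1.34, 1.32], [0.26, 2.42], [-1.36, 4.5], [0.01, 1.98], [-2.84, 2.84]. Speed limits (rad/s): [2.79, 2.79, 3.14, 3.14, 3.14, 3.14, 3.14].

## Interface

Orientations are given as a 3x3 rotation matrix whose columns are the frame's x, y, z axes.
In Python, from workcell import bot, viewer, observe gives the robot as it stands (bot), with the cameras (viewer) and the readings as plain functions.
- The arm moves only by the shell command python3 inch.py FILE [FORCE], which reads ROWS from the file FILE. ROWS is a JSON list of rows, 1 to 20 of them, each written [[rx, ry, rz], [dx, dy, dz], opening]: a rotation vector rx, ry, rz in rad, then dx, dy, dz in m, then the opening from 0.0 (shut) to 1.0 (fully open); each row is the pose to reach, as a shift and turn from the pose commanded when the command began, along the tool's axes at that moment; what a row does not reach only later rows make up. A row lasts 1/10 s, in which the tool goes at most 0.05 m and 0.15 rad, less where a joint would pass 70% of its speed; a pose out of reach is approached as far as the arm can. The fingers move at their own pace and stop on an object; FORCE is the grip in N (left out, the last holds). Time passes only in rows, so rows that do not move let the fingers close. It prints the time, the measured TCP pose, the force, the opening and the grip force at its end. Input that does not fit is refused with a message, and nothing moves.
- observe(): the state, without advancing time (a new reading comes with each control period).
- viewer.read_camera(name): name is "scene" or "side" or "wrist"; returns the picture (400x640x3 uint8, red, green, blue); there is no depth.
- viewer.camera_info(name): a dict with "fx", "fy", "cx", "cy" (pixels), "world_from_camera" (4x4, takes a point from camera to world coordinates); the wrist camera has in their place "tool_from_camera" (4x4, takes a point from camera to tool coordinates, whose origin is the TCP and whose axes are the flange's). Camera axes: x right, y down, z forward; pixel columns grow to the right and rows downward; lengths in m; the calibration is good to about 2 mm. A picture is of the moment at which its call begins: read the wrist's pose just before it. camera_info takes no time and is no camera call.
- bot.finish_job(): hands the job in; it is judged then, once.
The state is a dict: "t": time; "qpos": joint angles; "joint_vel": joint speeds; "tau": joint torques, N m; "eef_pos": TCP position; "tcp_rot": TCP orientation; "contact_force": force on the tool from outside, world axes, zero at the start; "moment": the same for the moment, N m; "finger_gap": opening from 0.0 (shut) to 1.0 (fully open); "gripper_force": force on a finger pad.
Only numpy, scipy, OpenCV 4.12 (cv2) and the standard library are available. Lean on these libraries where they do the work, as an engineer would, in place of code of your own. Each camera call takes 0.05 s, during which the arm holds its last target. There are 200 camera calls.

## Task

Finish the little mandarin pyramid: take the loose mandarin from the small dish, seat it in the hollow on top of the three on the big plate, and let it go. Then take the clear dome by its blue knob, carry it over the things on the counter and bring it down around the fruit, stopping with the dome level, centred over the plate and its rim hovering about a centimetre above the plate's rim, touching neither plate nor fruit. Finish while holding it still right there, so that I can check all round that it clears the fruit before it goes down; knock none of the fruit with the dome, and leave everything else on the counter where it stands.

Things in the scene. Friction and masses are not known exactly. Their poses are not given: they have to be found in the camera images.
- plate: big round white plate with a thin red-brown line round its edge, 200 mm across, fixed. Origin: centre of its underside on the counter, z up. A flat round well 109 mm across, its floor 6 mm above the counter, holds three mandarins; round the well runs a broad level rim whose top is 16 mm above the counter. It stands left or right of the robot's centre line, the dome on the other side.
- dish: small round white dish like the big plate, 100 mm across, fixed, in front of the robot. Origin: centre of its underside. Well 41 mm across, floor 4 mm up, rim top 12 mm up; the loose mandarin lies in it.
- mandarin1: orange ball 56 mm across, about 85 g, origin at its centre. One of the three that lie in the plate's well, touching or nearly so, in a triangle round the plate's centre (their centres 33 mm from it, 34 mm above the counter); the well's edge keeps them together.
- mandarin2: as mandarin1
- mandarin3: as mandarin1
- mandarin_top: the loose mandarin: orange ball 56 mm across, about 85 g, origin at its centre. At first in the small dish, its centre 32 mm above the counter. Seated on top of the three its centre is over the plate's centre, about 79 mm above the counter (the three reach 62 mm, the finished pyramid about 107 mm).
- dome: clear plastic dome, 156 mm across, 147 mm inside, open below, about 350 g, blue band round its rim, blue knob on top. Origin: centre of its rim plane, z up its axis. Stands rim down on the counter. Shell 122 mm high (118 inside), upright sides for the lower 60 mm, rounded in to a flat top 80 mm across. Centred, it clears the lower mandarins by 12 mm all round, the top one by 35 mm.
- dome_knob (a point): middle of the dome's knob, on its axis, 149 mm above the rim plane. The knob is an upright round cylinder 34 mm across and 26 mm high, on a steel neck 18 mm across and 14 mm high that stands on the dome's flat top.
- tin: tin with a red label, 74 mm across, 110 mm high; stands between plate and dome. Origin: centre of the underside. Leave it alone.
- jar: amber glass jar with a yellow lid, 68 mm across, 105 mm high; stands between plate and dome. Origin: centre of the underside. Leave it alone.
- pepper_mill: dark wooden pepper mill, 54 mm across, 160 mm high, farther back. Origin: centre of the underside. Leave it alone.
- mug: blue mug, 80 mm across, 92 mm high, handle towards its +y, farther back. Origin: centre of the underside. Leave it alone.
- salt: white salt shaker, 42 mm across, 78 mm high, at the back on the left. Origin: centre of the underside. Leave it alone.
- butter_dish: blue and white butter dish, 100 x 155 mm, 68 mm high, at the back on the right. Origin: centre of the underside. Leave it alone.

How it is judged:
By the outcome, as a careful person would: the job done as asked, in the order asked, and still so for the second after the job is handed in, while the arm keeps its last pose, push and grip.
It also fails if it takes over 61 s, if anything falls off the work surface, if the arm or the gripper's body presses on something with over 40 N, if the wrist force passes 120 N, or if a joint passes its speed limit or range.

## Working session

There is one attempt and no reset: what is moved stays moved. The work goes in short steps, Python scripts to look and compute and a shell command to move; the robot and the scene stay as the last step left them, time stands still between calls to the robot, and variables do not carry over. Pictures are saved under pics/ and viewed, at most 10 in all, crops included, and the job is handed in when it is done.

```bash
ls; mkdir -p pics
python3 - <<'E'
from workcell import bot, viewer, observe
import cv2,numpy as np
np.set_printoptions(precision=4,suppress=True)
s=observe();print(s['t'],s['eef_pos'],s['tcp_rot'],s['finger_gap'])
for n in("scene","side","wrist"):
    im=viewer.read_camera(n);cv2.imwrite(f"pics/{n}0.png",im[:,:,::-1]);print(n,viewer.camera_info(n))
E
```

```text
inch.py
pics
workcell.py
0.0 [0.6493 0.     0.2471] [[-0.0001  1.     -0.0026]
 [ 1.      0.0001 -0.    ]
 [-0.     -0.0026 -1.    ]] 1.0062466877701575
scene {'fx': 363.54233296366436, 'fy': 363.54233296366436, 'cx': 327.4351205569044, 'cy': 198.48701094961712, 'world_from_camera': array([[ 0.0842,  0.5324, -0.8423,  1.3635],
       [ 0.9964, -0.056 ,  0.0641, -0.049 ],
       [-0.0131, -0.8446, -0.5352,  0.5876],
       [ 0.    ,  0.    ,  0.    ,  1.    ]])}
side {'fx': 448.20655828939283, 'fy': 448.20655828939283, 'cx': 323.4618724488616, 'cy': 198.7498403017748, 'world_from_camera': array([[ 0.9871, -0.0975,  0.127 ,  0.4517],
       [-0.1597, -0.5399,  0.8265, -1.002 ],
       [-0.012 , -0.8361, -0.5485,  0.7757],
       [ 0.    ,  0.    ,  0.    ,  1.    ]])}
wrist {'fx': 328.4081803240868, 'fy': 328.4081803240868, 'cx': 318.7234293364935, 'cy': 200.2130293274224, 'tool_from_camera': array([[ 0.001 , -0.9655, -0.2604,  0.0645],
       [ 1.    ,  0.0011, -0.0001,  0.0001],
       [ 0.0004, -0.2604,  0.9655, -0.1254],
       [ 0.    ,  0.    ,  0.    ,  1.    ]])}
```

View pics/scene0.png

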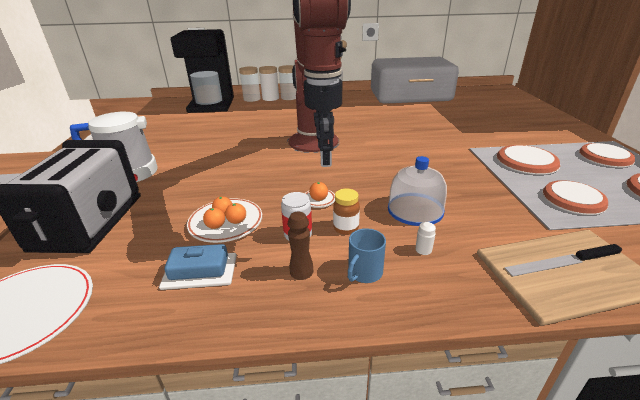

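View pics/side0.png

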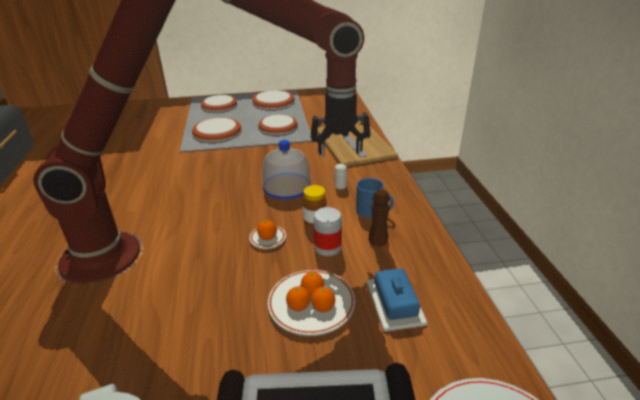

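View pics/wrist0.png

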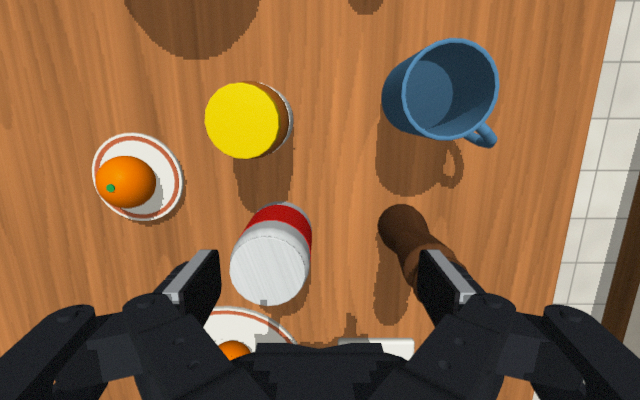

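The plate with the three mandarins is on the -y side: scene ≈(225,220), side ≈(311,302). The loose mandarin is at scene (318,191), side (267,230), wrist (126,182). The dome's knob is at scene (422,163), side (284,146). The tin and jar stand between plate and dome, at wrist (270,265) and (246,120).

```bash
cat > h.py <<'E'
from workcell import bot, viewer, observe
import cv2,numpy as np
np.set_printoptions(precision=4,suppress=True)
def look(n,save=None):
    s=observe(); im=viewer.read_camera(n); c=viewer.camera_info(n)
    if n=="wrist":
        T=np.eye(4);T[:3,:3]=s['tcp_rot'];T[:3,3]=s['eef_pos'];T=T@c['tool_from_camera']
    else: T=c['world_from_camera']
    if save: cv2.imwrite(f"pics/{save}.png",im[:,:,::-1])
    return im,(c,T)
def ray(v,u):
    c,T=v; d=T[:3,:3]@np.array([(u[0]-c['cx'])/c['fx'],(u[1]-c['cy'])/c['fy'],1]); return T[:3,3],d/np.linalg.norm(d)
def onz(v,u,z): o,d=ray(v,u); return o+d*(z-o[2])/d[2]
def tri(rs):
    A=np.zeros((3,3));b=np.zeros(3)
    for o,d in rs: P=np.eye(3)-np.outer(d,d);A+=P;b+=P@o
    p=np.linalg.solve(A,b); return p,[np.linalg.norm((np.eye(3)-np.outer(d,d))@(p-o))*1e3 for o,d in rs]
def proj(v,p):
    c,T=v; q=T[:3,:3].T@(np.asarray(p)-T[:3,3]); return np.array([c['fx']*q[0]/q[2]+c['cx'],c['fy']*q[1]/q[2]+c['cy']])
def mask(im,lo,hi):
    h=cv2.cvtColor(im,cv2.COLOR_RGB2HSV); return cv2.morphologyEx(cv2.inRange(h,lo,hi),cv2.MORPH_OPEN,np.ones((3,3)))
def blobs(m,amin=30):
    out=[]
    for c in cv2.findContours(m,cv2.RETR_EXTERNAL,cv2.CHAIN_APPROX_NONE)[0]:
        a=cv2.contourArea(c)
        if a>amin: M=cv2.moments(c); out.append((np.array([M['m10']/a,M['m01']/a]),a,cv2.minEnclosingCircle(c),cv2.boundingRect(c)))
    return out
ORANGE=((4,215,120),(17,255,255)); BLUE=((108,170,60),(125,255,255))
E
python3 - <<'E'
from h import *
for n in("scene","side","wrist"):
    im,v=look(n)
    for nm,r in(("or",ORANGE),("bl",BLUE)):
        for b in blobs(mask(im,*r)): print(n,nm,b[0],b[1],b[3])
E
```

```text
scene bl [421.3705 162.6223] 116.5 (416, 157, 12, 13)
scene bl [ 77.1655 129.9223] 148.0 (70, 123, 18, 17)
side or [310.7913 294.2906] 1013.5 (288, 273, 46, 38)
side or [266.5099 229.0561] 243.5 (258, 220, 18, 19)
side bl [283.6771 144.809 ] 48.0 (280, 141, 8, 9)
wrist or [232.9428 349.1948] 332.0 (219, 341, 29, 19)
wrist or [123.1035 180.5703] 2128.5 (96, 156, 55, 51)
```

Run:
```python
from h import *
V={};I={}
for n in("scene","side","wrist"):
    I[n],V[n]=look(n)
    h=cv2.cvtColor(I[n],cv2.COLOR_RGB2HSV)
    for u in {"scene":[(318,191),(235,213),(300,330),(422,163),(425,165)],"side":[(267,230),(284,146),(286,147),(150,250)],"wrist":[(126,182),(145,200),(300,100)]}[n]: print(n,u,h[u[1],u[0]])
```

```text
scene (318, 191) [ 12 172 244]
scene (235, 213) [ 13 173 248]
scene (300, 330) [ 11 136 200]
scene (422, 163) [110 188 137]
scene (425, 165) [111 188 155]
side (267, 230) [ 13 255 172]
side (284, 146) [112 181 111]
side (286, 147) [113 176 106]
side (150, 250) [ 14 189 158]
wrist (126, 182) [ 15 255 237]
wrist (145, 200) [ 14 250  95]
wrist (300, 100) [ 13 154 185]
```

Run:
```python
from h import *
R={"scene":((3,158,130),(18,255,255)),"side":((3,215,70),(19,255,255)),"wrist":((3,215,70),(19,255,255))}
B=((106,140,50),(128,255,255))
m={};k={}
g={"scene":(318,191),"side":(267,230),"wrist":(126,182)};gk={"scene":(422,163),"side":(284,146)}
for n in R:
    im,v=look(n)
    for b in blobs(mask(im,*R[n])):
        print(n,b[0],b[1],b[3])
        if np.hypot(*(b[0]-g[n]))<15:
            x,y,w,h=b[3]; m[n]=ray(v,(x+w/2-.5,y+h/2-.5))
    if n in gk:
        for b in blobs(mask(im,*B)):
            if np.hypot(*(b[0]-gk[n]))<6: x,y,w,h=b[3];print(b[3]);k[n]=ray(v,(x+w/2-.5,y+h/2-.5))
print(tri(list(m.values())),tri([m['side'],m['wrist']])); print(tri(list(k.values())))
```

```text
scene [352.8901 208.7261] 92.5 (346, 203, 13, 13)
scene [223.542  212.7761] 779.5 (204, 197, 42, 31)
scene [318.2667 190.837 ] 230.0 (310, 183, 18, 17)
(416, 157, 13, 13)
side [310.8439 294.2055] 1022.0 (288, 273, 46, 38)
side [266.5471 229.0061] 244.0 (258, 220, 18, 19)
(280, 141, 9, 10)
wrist [233.0669 349.1207] 346.5 (219, 341, 30, 19)
wrist [124.5358 181.2946] 2303.5 (95, 156, 60, 51)
(array([ 0.4455, -0.0056,  0.0333]), [np.float64(1.0569472652887217), np.float64(0.434481595678281), np.float64(0.9910937602387014)]) (array([ 0.4454, -0.0063,  0.0344]), [np.float64(0.08154679932197322), np.float64(0.08154679932202077)])
(array([0.524 , 0.2672, 0.1479]), [np.float64(0.7337462934919644), np.float64(0.7337462934921172)])
```

```bash
python3 - <<'E'
from h import *
u={"scene":(223.5,212),"side":(310.8,294.2)}
rs=[]
for n in u:
    c=viewer.camera_info(n);v=(c,c['world_from_camera']);rs.append(ray(v,u[n]))
print(tri(rs))
E
echo '[[[0,0,0],[-0.05,-0.02,-0.02],1],[[0,0,0],[-0.1,-0.05,-0.04],1],[[0,0,0],[-0.15,-0.08,-0.05],1],[[0,0,0],[-0.2,-0.1,-0.05],1],[[0,0,0],[-0.25,-0.12,-0.05],1],[[0,0,0],[-0.28,-0.12,-0.05],1],[[0,0,0],[-0.28,-0.12,-0.05],1],[[0,0,0],[-0.28,-0.12,-0.05],1]]' > mv.in && python3 inch.py mv.in
```

```text
(array([ 0.5313, -0.2688,  0.0333]), [np.float64(1.0321682943685142), np.float64(1.0321682943683224)])
t: 1.4
eef_pos: [0.5284, -0.2837, 0.2983]
tcp_rot: [[0.007, 1.0, -0.001], [1.0, -0.007, -0.002], [-0.002, -0.001, -1.0]]
contact_force: [0.2, 0.8, 0.2]
finger_gap: 0.997
gripper_force: 0.0
```

Run:
```python
from h import *
im,v=look("wrist","w1")
print(proj(v,(.531,-.269,.016)),proj(v,(.531,-.269,.034)))
for b in blobs(mask(im,(3,215,70),(19,255,255))): print(b)
```

```text
[320.806  152.9432] [320.8852 154.8149]
(array([342.1173, 172.2578]), 1476.5, ((342.1054992675781, 172.13302612304688), 22.326526641845703), (320, 151, 45, 44))
(array([295.5776, 162.2631]), 1511.5, ((295.78570556640625, 162.0), 22.672687530517578), (274, 141, 45, 44))
(array([327.948 , 125.7703]), 1619.0, ((328.0, 125.87931060791016), 23.3685302734375), (306, 103, 46, 46))
```

View pics/w1.png

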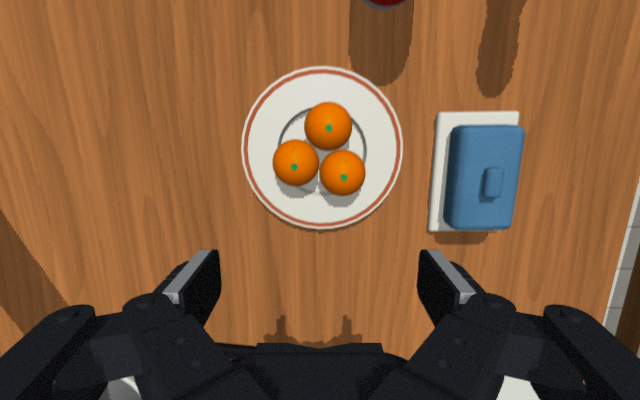

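The wrist view shows the three mandarins at (342,172), (296,162) and (328,126), on the plate centred near (322,147). The butter dish is well to the right of the plate. I'll take a second wrist view from another position for the heights.

```bash
cat > plate.py <<'E'
from h import *
import json
def meas():
    im,v=look("wrist")
    bs=[b for b in blobs(mask(im,(3,215,70),(19,255,255)),600)]
    hs=cv2.cvtColor(im,cv2.COLOR_RGB2HSV)
    w=cv2.inRange(hs,(0,0,90),(180,70,255)); w[250:]=0
    cs=[c for c in cv2.findContours(cv2.morphologyEx(w,cv2.MORPH_CLOSE,np.ones((9,9))),cv2.RETR_EXTERNAL,cv2.CHAIN_APPROX_NONE)[0] if cv2.contourArea(c)>8000]
    E=[cv2.fitEllipse(cv2.convexHull(c)) for c in cs]
    return v,[np.array(b[2][0]) for b in bs],E
E
python3 - <<'E'
from plate import *
v,b,E=meas()
P=[onz(v,u,.034) for u in b];print(np.array(P),np.mean(P,0))
for e in E: print(e,onz(v,e[0],.014))
json.dump([[list(map(float,x)) for x in ray(v,u)] for u in b],open("r1.json","w"))
E
echo '[[[0,0,0],[0.03,0,0.03],1],[[0,0,0],[0.08,0,0.04],1],[[0,0,0],[0.08,0,0.04],1],[[0,0,0],[0.08,0,0.04],1],[[0,0,0],[0.08,0,0.04],1]]' > mv.in && python3 inch.py mv.in
python3 - <<'E'
from plate import *
v,b,E=meas()
P=[onz(v,u,.034) for u in b];print(np.array(P),np.mean(P,0))
for e in E: print(e,onz(v,e[0],.014))
R=json.load(open("r1.json"))
R=[[np.array(x) for x in r] for r in R]
for u in b:
    r=ray(v,u); print(min((tri([r,q]) for q in R),key=lambda t:t[1][0]))
im,v=look("scene");im,v2=look("side")
E
```

```text
[[ 0.5565 -0.2904  0.034 ]
 [ 0.5009 -0.2775  0.034 ]
 [ 0.5389 -0.2356  0.034 ]] [ 0.5321 -0.2679  0.034 ]
((320.19189453125, 150.95870971679688), (161.05499267578125, 162.3517608642578), 14.575407981872559) [ 0.5319 -0.2624  0.014 ]
t: 2.0
eef_pos: [0.5307, -0.1991, 0.2588]
tcp_rot: [[-0.002, 1.0, 0.001], [1.0, 0.002, -0.0], [-0.0, 0.001, -1.0]]
contact_force: [0.6, -0.5, -0.7]
finger_gap: 0.999
gripper_force: 0.0
[[ 0.5312 -0.269   0.034 ]] [ 0.5312 -0.269   0.034 ]
((318.9760437011719, 223.2633056640625), (158.7675018310547, 167.91659545898438), 89.5784683227539) [ 0.5316 -0.2629  0.014 ]
(array([ 0.5338, -0.2303,  0.1353]), [np.float64(2.8192422007772846), np.float64(2.8192422007773996)])
```

Run:
```python
from h import *
im=cv2.imread("pics/w1.png")[:,:,::-1].copy()
h=cv2.cvtColor(im,cv2.COLOR_RGB2HSV)
for v in list(range(60,84,2))+list(range(208,240,2)): print(v,h[v,322],end='; ')
print()
for u in list(range(236,256,2))+list(range(390,410,2)): print(u,h[147,u],end='; ')
```

```text
60 [ 14 160 159]; 62 [ 14 162 157]; 64 [ 14 156 157]; 66 [ 15  45 200]; 68 [ 14  38 215]; 70 [  9 159 184]; 72 [  8 134 186]; 74 [ 18  28 215]; 76 [ 27  11 225]; 78 [ 24  11 222]; 80 [ 27  13 223]; 82 [ 30  10 223]; 208 [ 26  16 220]; 210 [ 28  16 218]; 212 [ 30  17 215]; 214 [ 24  16 218]; 216 [ 28  15 219]; 218 [ 24  16 219]; 220 [ 28  16 217]; 222 [ 14  37 206]; 224 [  9 171 179]; 226 [ 10  83 194]; 228 [ 18  36 179]; 230 [ 14 161 108]; 232 [ 13 155 112]; 234 [ 13 160 156]; 236 [ 13 162 165]; 238 [ 14 162 167]; 
236 [ 14 165 158]; 238 [ 13 159 154]; 240 [ 13 157 159]; 242 [ 26  20 217]; 244 [  8 141 175]; 246 [  9 170 176]; 248 [ 18  26 213]; 250 [ 27  12 219]; 252 [ 30  14 217]; 254 [ 25  15 221]; 390 [ 33  14 219]; 392 [ 28  16 219]; 394 [ 28  15 218]; 396 [  9  89 192]; 398 [  9 169 180]; 400 [ 12  65 199]; 402 [ 18  41 203]; 404 [ 13 161 158]; 406 [ 14 157 162]; 408 [ 14 163 158];
```

The raw ellipse centre is biased by perspective, so I'll cast the edge points onto the rim plane and fit a circle there.

```bash
cat > fit.py <<'E'
from h import *
def circ(P):
    P=np.asarray(P);A=np.c_[2*P[:,:2],np.ones(len(P))];x=np.linalg.lstsq(A,(P[:,:2]**2).sum(1),rcond=None)[0]
    r=np.sqrt(x[2]+x[0]**2+x[1]**2);return x[:2],r,np.std(np.hypot(*(P[:,:2]-x[:2]).T)-r)
def plate(im,v,z=.015,c0=(.532,-.266)):
    # outermost white pixel along rays from the centre
    h=cv2.cvtColor(im,cv2.COLOR_RGB2HSV);P=[]
    for a in np.arange(0,2*np.pi,.1):
        for r in np.arange(.115,.085,-.0005):
            q=np.array([c0[0]+r*np.cos(a),c0[1]+r*np.sin(a),z]);u=proj(v,q).round().astype(int)
            if not(0<=u[0]<640 and 0<=u[1]<400):break
            if h[u[1],u[0],1]<100 and h[u[1],u[0],2]>120: P.append(q);break
    P=np.array(P)
    for _ in range(3):
        c,r,s=circ(P); e=np.abs(np.hypot(*(P[:,:2]-c).T)-r); P=P[e<max(2*s,.001)]
    return c,r,s,len(P)
E
python3 - <<'E'
from fit import *
for n in("scene","side","wrist"):
    im,v=look(n,"w2" if n=="wrist" else None); print(n,plate(im,v))
E
```

```text
scene (array([ 0.5339, -0.2674]), np.float64(0.10237827342562077), np.float64(0.0017431948366080224), 54)
side (array([ 0.5313, -0.2723]), np.float64(0.09911114042922074), np.float64(0.0016124256295140392), 52)
wrist (array([ 0.5317, -0.2694]), np.float64(0.10026649540493315), np.float64(0.00035357380036003), 62)
```

Run:
```python
from h import *
c=viewer.camera_info("wrist");T=np.eye(4);T[:3,:3]=[[-.0001,1,-.0026],[1,.0001,0],[0,-.0026,-1]];T[:3,3]=[.6493,0,.2471];v=(c,T@c['tool_from_camera'])
print("tin",onz(v,(269,269),.11),"jar",onz(v,(244,120),.105),"mill",onz(v,(430,275),.16),"mug",onz(v,(452,88),.092))
s=observe();R=s['tcp_rot'];print(s['t'],R.T@(np.array([.4455,-.0056,.13])-s['eef_pos']))
```

```text
tin [ 0.6055 -0.0689  0.11  ] jar [0.5898 0.0581 0.105 ] mill [ 0.7286 -0.0479  0.16  ] mug [0.7567 0.0831 0.092 ]
2.3 [ 0.1951 -0.0848  0.1284]
```

```bash
echo '[[[0,0,0],[0.04,-0.02,0.02],1],[[0,0,0],[0.08,-0.035,0.04],1],[[0,0,0],[0.12,-0.05,0.06],1],[[0,0,0],[0.16,-0.07,0.08],1],[[0,0,0],[0.19,-0.085,0.1],1],[[0,0,0],[0.195,-0.085,0.12],1],[[0,0,0],[0.195,-0.085,0.128],1],[[0,0,0],[0.195,-0.085,0.128],1],[[0,0,0],[0.195,-0.085,0.128],1],[[0,0,0],[0.195,-0.085,0.128],1]]' > mv.in && python3 inch.py mv.in 30
python3 - <<'E'
from h import *
im,v=look("wrist","w3")
s=observe()
for b in blobs(mask(im,(3,215,60),(19,255,255)),600):
    x,y,w,h=b[3];print(b[2],b[3],onz(v,(x+w/2-.5,y+h/2-.5),.033))
print(proj(v,(.4455,-.0056,.033)), s['tcp_rot'].T@(np.array([.4455,-.0056,.034])-s['eef_pos']))
E
```

```text
t: 3.3
eef_pos: [0.446, -0.0061, 0.1311]
tcp_rot: [[0.002, 1.0, 0.002], [1.0, -0.002, -0.0], [-0.0, 0.002, -1.0]]
contact_force: [0.1, 0.0, -0.1]
finger_gap: 0.998
gripper_force: 0.0
((317.24566650390625, 206.95150756835938), 38.710750579833984) (279, 169, 77, 77) [ 0.4452 -0.0069  0.033 ]
[317.4832 205.2904] [ 0.0003 -0.0006  0.0971]
```

View pics/w3.png

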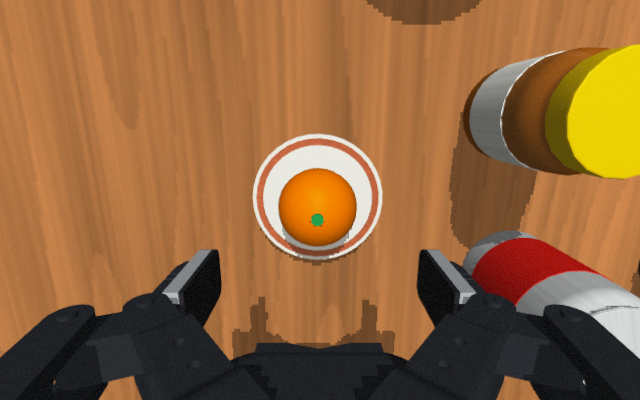

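The mandarin sits centred between the fingers at (317,207), and both fingers are clear of the dish and tin. Next I descend 97 mm and close on it.

```bash
echo '[[[0,0,0],[0,-0.0005,0.03],1],[[0,0,0],[0,-0.0005,0.06],1],[[0,0,0],[0,-0.0005,0.085],1],[[0,0,0],[0,-0.0005,0.097],1],[[0,0,0],[0,-0.0005,0.097],1],[[0,0,0],[0,-0.0005,0.097],1],[[0,0,0],[0,-0.0005,0.097],0.4],[[0,0,0],[0,-0.0005,0.097],0.4],[[0,0,0],[0,-0.0005,0.097],0.4],[[0,0,0],[0,-0.0005,0.097],0.4],[[0,0,0],[0,-0.0005,0.097],0.4],[[0,0,0],[0,-0.0005,0.097],0.4]]' > mv.in && python3 inch.py mv.in 30
```

```text
t: 4.55
eef_pos: [0.4452, -0.005, 0.0344]
tcp_rot: [[0.0, 1.0, 0.002], [1.0, -0.0, 0.0], [0.0, 0.002, -1.0]]
contact_force: [0.1, -0.5, 6.3]
finger_gap: 0.636
gripper_force: 30.4
```

```bash
echo '[[[0,0,0],[0,0,-0.02],0.4],[[0,0,0],[0,0,-0.05],0.4],[[0,0,0],[0,0,-0.09],0.4],[[0,0,0],[-0.04,0.01,-0.12],0.4],[[0,0,0],[-0.08,0.02,-0.13],0.4],[[0,0,0],[-0.12,0.035,-0.13],0.4],[[0,0,0],[-0.16,0.05,-0.13],0.4],[[0,0,0],[-0.2,0.065,-0.13],0.4],[[0,0,0],[-0.23,0.08,-0.13],0.4],[[0,0,0],[-0.255,0.086,-0.13],0.4],[[0,0,0],[-0.263,0.087,-0.13],0.4],[[0,0,0],[-0.263,0.087,-0.13],0.4],[[0,0,0],[-0.263,0.087,-0.13],0.4],[[0,0,0],[-0.263,0.087,-0.13],0.4],[[0,0,0],[-0.263,0.087,-0.13],0.4],[[0,0,0],[-0.263,0.087,-0.13],0.4]]' > mv.in && python3 inch.py mv.in
python3 - <<'E'
from h import *
im,v=look("wrist","w4")
s=observe();print(s['contact_force'])
for b in blobs(mask(im,(3,215,60),(19,255,255)),600): print(b[2],b[3])
for z in(0,-.002,-.004): print(proj(v,s['eef_pos']+[0,0,z]))
R={"scene":((3,158,130),(18,255,255)),"side":((3,215,70),(19,255,255))};m=[]
for n in R:
    im,v=look(n)
    for b in blobs(mask(im,*R[n])):
        x,y,w,h=b[3]; print(n,b[0],b[1],b[3],proj(v,s['eef_pos']))
E
```

```text
t: 6.15
eef_pos: [0.5316, -0.2669, 0.1635]
tcp_rot: [[-0.002, 1.0, -0.0], [1.0, 0.002, 0.0], [0.0, -0.0, -1.0]]
contact_force: [0.4, -0.5, -1.3]
finger_gap: 0.638
gripper_force: 32.3
[ 0.4712  0.1005 -1.362 ]
((321.5, 231.5), 110.10232543945312) (246, 122, 139, 220)
[318.3825 271.4271]
[318.3892 269.2235]
[318.3958 267.0798]
scene [353.0152 208.6648] 87.5 (347, 203, 12, 13) [215.2603 169.6694]
scene [223.542  212.7761] 779.5 (204, 197, 42, 31) [215.2603 169.6694]
scene [221.2256 169.5756] 130.0 (216, 160, 11, 21) [215.2603 169.6694]
side [310.7267 294.265 ] 1005.5 (288, 273, 46, 38) [308.8454 249.2727]
side [309.5628 250.3938] 488.0 (298, 237, 24, 27) [308.8454 249.2727]
```

View pics/w4.png

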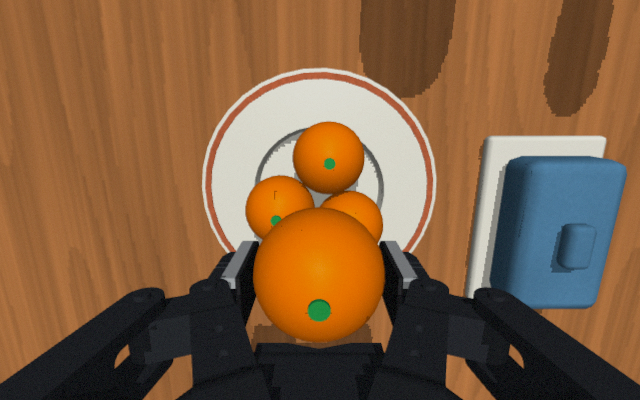

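The held mandarin is at (319,275), centred between the pads and about 2 mm below the TCP. The three below it are undisturbed. I'll turn the jaws about 12° so the fingers come down over the gaps, then lower.

```bash
echo '[[[0,0,0.1],[-0.0015,0,0.02],0.4],[[0,0,0.21],[-0.0015,0,0.04],0.4],[[0,0,0.21],[-0.0015,0,0.06],0.4],[[0,0,0.21],[-0.0015,0,0.07],0.4],[[0,0,0.21],[-0.0015,0,0.075],0.4],[[0,0,0.21],[-0.0015,0,0.075],0.4],[[0,0,0.21],[-0.0015,0,0.075],0.4],[[0,0,0.21],[-0.0015,0,0.075],0.4]]' > mv.in && python3 inch.py mv.in; echo '[[[0,0,0],[0,0,0.002],0.4],[[0,0,0],[0,0,0.004],0.4],[[0,0,0],[0,0,0.005],0.4],[[0,0,0],[0,0,0.005],0.4],[[0,0,0],[0,0,0.005],0.4],[[0,0,0],[0,0,0.005],0.4]]' > mv.in && python3 inch.py mv.in
```

```text
t: 7.1
eef_pos: [0.5321, -0.2699, 0.0893]
tcp_rot: [[0.208, 0.978, 0.002], [0.978, -0.208, -0.001], [-0.0, 0.002, -1.0]]
contact_force: [0.3, 0.1, -0.6]
finger_gap: 0.635
gripper_force: 32.3
t: 7.7
eef_pos: [0.5315, -0.2695, 0.0833]
tcp_rot: [[0.208, 0.978, -0.0], [0.978, -0.208, 0.0], [0.0, -0.0, -1.0]]
contact_force: [-0.0, 0.6, -0.8]
finger_gap: 0.635
gripper_force: 32.3
```

```bash
for i in 1 2; do echo '[[[0,0,0],[0,0,0.001],0.4],[[0,0,0],[0,0,0.001],0.4],[[0,0,0],[0,0,0.001],0.4]]' > mv.in && python3 inch.py mv.in|grep -E "pos|force"; done
python3 - <<'E'
from h import *
im,v=look("side");x,y=proj(v,(.532,-.269,.06)).astype(int)
cv2.imwrite("pics/s1.png",cv2.resize(im[y-60:y+50,x-80:x+80,::-1],None,fx=4,fy=4,interpolation=cv2.INTER_CUBIC))
E
```

```text
eef_pos: [0.5316, -0.2694, 0.0827]
contact_force: [-0.6, 1.0, 2.3]
gripper_force: 32.7
eef_pos: [0.5319, -0.2693, 0.0824]
contact_force: [-2.2, 1.9, 8.0]
gripper_force: 33.0
```

View pics/s1.png

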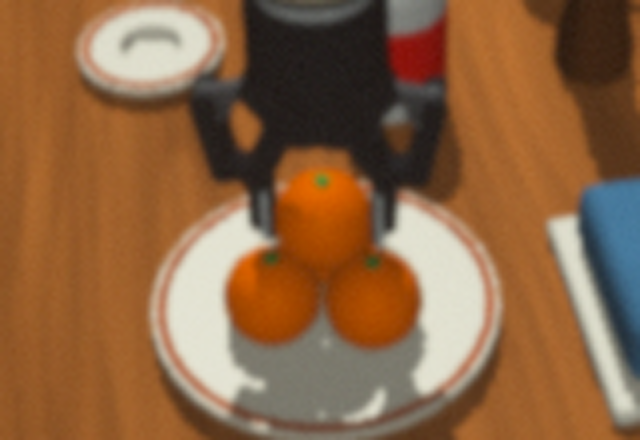

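The mandarin rests in the hollow between the lower ones, with contact force building to 8 N. I'll ease off and release gently.

```bash
echo '[[[0,0,0],[0,0,-0.0005],0.4],[[0,0,0],[0,0,-0.0005],0.6],[[0,0,0],[0,0,-0.0005],0.65],[[0,0,0],[0,0,-0.0005],0.7],[[0,0,0],[0,0,-0.0005],0.75],[[0,0,0],[0,0,-0.0005],0.8],[[0,0,0],[0,0,-0.0005],0.9],[[0,0,0],[0,0,-0.0005],1],[[0,0,0],[0,0,-0.0005],1],[[0,0,0],[0,0,-0.0005],1],[[0,0,0],[0,0,-0.0005],1]]' > mv.in && python3 inch.py mv.in 20; echo '[[[0,0,0],[0,0,-0.01],1],[[0,0,0],[0,0,-0.03],1],[[0,0,0],[0,0,-0.06],1],[[0,0,0],[0,0,-0.1],1],[[0,0,0],[0,0,-0.15],1],[[0,0,-0.1],[0,0,-0.19],1],[[0,0,-0.21],[0,0,-0.21],1],[[0,0,-0.21],[0,0,-0.21],1],[[0,0,-0.21],[0,0,-0.21],1]]' > mv.in && python3 inch.py mv.in
python3 - <<'E'
from h import *
for n in("scene","side","wrist"):
    im,v=look(n,n+"5")
    print(n,proj(v,(.532,-.269,.079)))
    for b in blobs(mask(im,*(((3,158,130),(18,255,255)) if n=="scene" else ((3,215,70),(19,255,255))))): print(b[0],b[1],b[3])
E
```

```text
t: 9.45
eef_pos: [0.5315, -0.2695, 0.0818]
tcp_rot: [[0.208, 0.978, -0.0], [0.978, -0.208, 0.0], [-0.0, -0.0, -1.0]]
contact_force: [-1.2, 0.8, 0.2]
finger_gap: 1.001
gripper_force: 0.0
t: 10.35
eef_pos: [0.531, -0.2694, 0.2919]
tcp_rot: [[0.002, 1.0, -0.0], [1.0, -0.002, 0.0], [0.0, -0.0, -1.0]]
contact_force: [-0.0, 0.0, -0.4]
finger_gap: 0.996
gripper_force: 0.0
scene [220.247  198.1919]
[352.8955 208.818 ] 92.5 (347, 203, 12, 13)
[222.7383 209.4179] 967.5 (203, 189, 43, 39)
side [310.2736 279.1246]
[310.4116 291.6747] 1137.0 (288, 267, 46, 44)
wrist [320.7539 176.1164]
[320.4232 168.4917] 5277.0 (272, 117, 92, 94)
```

Run:
```python
import cv2,numpy as np
a=cv2.imread("pics/side5.png")[220:360,230:400];b=cv2.imread("pics/scene5.png")[150:290,150:320]
cv2.imwrite("pics/c5.png",np.hstack([cv2.resize(x,None,fx=2.3,fy=2.3,interpolation=cv2.INTER_CUBIC) for x in(a,b)]))
```

```text
(no output)
```

View pics/c5.png

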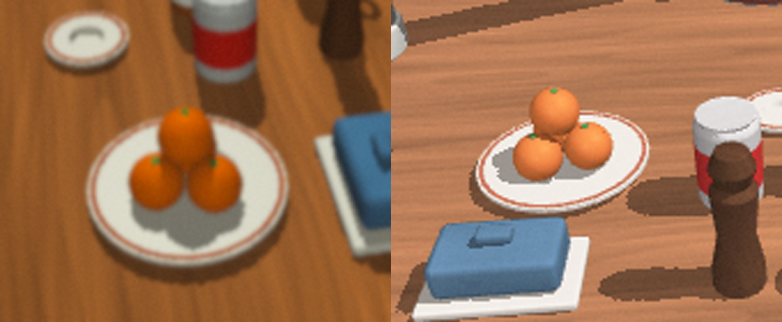

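The pyramid is complete: both views show the top mandarin sitting over the three (side crop (185,137), scene crop (555,110)). Now to the dome.

```bash
echo '[[[0,0,0],[0.04,0,0],1],[[0,0,0],[0.085,0,0],1],[[0,0,0],[0.13,0,0],1],[[0,0,0],[0.175,0,0],1],[[0,0,0],[0.22,0,0],1],[[0,0,0],[0.265,0,0],1],[[0,0,0],[0.31,0,0],1],[[0,0,0],[0.355,0,0],1],[[0,0,0],[0.4,0,0.01],1],[[0,0,0],[0.445,-0.003,0.02],1],[[0,0,0],[0.49,-0.005,0.03],1],[[0,0,0],[0.525,-0.007,0.04],1],[[0,0,0],[0.536,-0.007,0.04],1],[[0,0,0],[0.536,-0.007,0.04],1],[[0,0,0],[0.536,-0.007,0.04],1],[[0,0,0],[0.536,-0.007,0.04],1],[[0,0,0],[0.536,-0.007,0.04],1]]' > mv.in && python3 inch.py mv.in
python3 - <<'E'
from h import *
im,v=look("wrist","w6");s=observe()
print(proj(v,(.524,.2672,.148)),proj(v,(.524,.2672,.162)))
for b in blobs(mask(im,(106,140,30),(128,255,255)),300):
    x,y,w,h=b[3]; u=(x+w/2-.5,y+h/2-.5); print(b[0],b[1],b[3],b[2],onz(v,u,.149),onz(v,u,.162))
print(s['tcp_rot'].T@(np.array([.524,.2672,.150])-s['eef_pos']))
E
```

```text
t: 12.2
eef_pos: [0.5253, 0.2644, 0.2522]
tcp_rot: [[0.004, 1.0, 0.001], [1.0, -0.004, -0.001], [-0.001, 0.001, -1.0]]
contact_force: [-0.4, 0.5, 0.0]
finger_gap: 1.0
gripper_force: 0.0
[316.6762 199.7787] [316.5618 205.106 ]
[315.8134 203.1373] 1829.5 (293, 178, 47, 51) ((316.0, 203.0), 25.710020065307617) [0.5235 0.2651 0.149 ] [0.5236 0.2687 0.162 ]
[ 0.0025 -0.0012  0.1023]
```

View pics/w6.png

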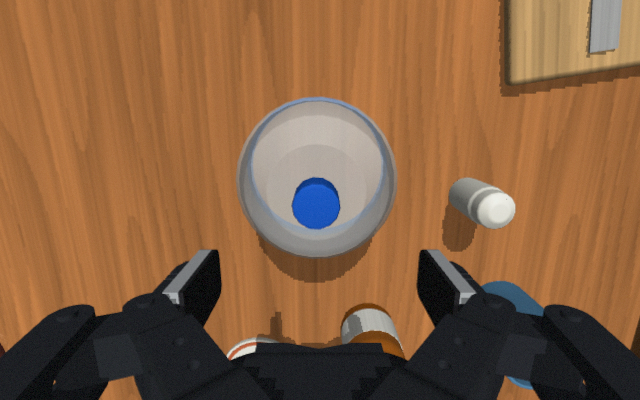

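The knob is at (316,202) and the dome around it at (317,177). The fingers straddle it, and the salt at (490,205) is clear.

```bash
echo '[[[0,0,0],[0.003,-0.0015,0.03],1],[[0,0,0],[0.003,-0.0015,0.06],1],[[0,0,0],[0.003,-0.0015,0.085],1],[[0,0,0],[0.003,-0.0015,0.1],1],[[0,0,0],[0.003,-0.0015,0.103],1],[[0,0,0],[0.003,-0.0015,0.103],1],[[0,0,0],[0.003,-0.0015,0.103],0.6],[[0,0,0],[0.003,-0.0015,0.103],0.5],[[0,0,0],[0.003,-0.0015,0.103],0.4],[[0,0,0],[0.003,-0.0015,0.103],0.2],[[0,0,0],[0.003,-0.0015,0.103],0.2],[[0,0,0],[0.003,-0.0015,0.103],0.2],[[0,0,0],[0.003,-0.0015,0.103],0.2],[[0,0,0],[0.003,-0.0015,0.103],0.2]]' > mv.in && python3 inch.py mv.in 80;  echo '[[[0,0,0],[0,0,0],0.2],[[0,0,0],[0,0,0],0.2],[[0,0,0],[0,0,-0.003],0.2],[[0,0,0],[0,0,-0.006],0.2],[[0,0,0],[0,0,-0.01],0.2],[[0,0,0],[0,0,-0.01],0.2],[[0,0,0],[0,0,-0.01],0.2],[[0,0,0],[0,0,-0.01],0.2]]' > mv.in && python3 inch.py mv.in
python3 - <<'E'
from h import *
s=observe();print(s['moment'])
k=[]
for n,g in(("scene",(422,160)),("side",(284,142))):
    im,v=look(n)
    print(n,proj(v,s['eef_pos']))
    for b in blobs(mask(im,(106,140,50),(128,255,255)),15):
        if np.hypot(*(b[0]-g))<90: print(b[0],b[1],b[3])
E
```

```text
t: 13.65
eef_pos: [0.5235, 0.2699, 0.1499]
tcp_rot: [[-0.0, 1.0, 0.002], [1.0, 0.0, 0.001], [0.001, 0.002, -1.0]]
contact_force: [-1.3, -0.2, 4.1]
finger_gap: 0.377
gripper_force: 79.3
t: 14.45
eef_pos: [0.5227, 0.2694, 0.1585]
tcp_rot: [[-0.0, 1.0, -0.001], [1.0, 0.0, -0.0], [-0.0, -0.001, -1.0]]
contact_force: [0.2, 0.6, -3.3]
finger_gap: 0.376
gripper_force: 79.5
[ 0.0287  0.0474 -0.0228]
scene [423.0628 159.3933]
[418.4624 158.9857] 46.5 (416, 153, 6, 13)
side [283.2527 141.934 ]
[283.6042 142.3102] 72.0 (279, 138, 10, 10)
```

```bash
echo '[[[0,0,0],[0,0,-0.005],0.2],[[0,0,0],[0,0,-0.015],0.2],[[0,0,0],[0,0,-0.03],0.2],[[0,0,0],[0,0,-0.05],0.2],[[0,0,0],[0,0,-0.07],0.2],[[0,0,0],[0,0,-0.09],0.2],[[0,0,0],[0,0,-0.11],0.2],[[0,0,0],[0,0,-0.13],0.2],[[0,0,0],[0,0,-0.145],0.2],[[0,0,0],[0,0,-0.152],0.2],[[0,0,0],[0,0,-0.155],0.2],[[0,0,0],[0,0,-0.155],0.2],[[0,0,0],[0,0,-0.155],0.2]]' > mv.in && python3 inch.py mv.in
python3 - <<'E'
from h import *
s=observe()
im,v=look("side");im2,v2=look("scene");im3,v3=look("wrist")
p=proj(v,s['eef_pos']-[0,0,.07]).astype(int);q=proj(v2,s['eef_pos']-[0,0,.07]).astype(int)
a=cv2.resize(im[max(p[1]-60,0):p[1]+80,p[0]-60:p[0]+60],(400,467));b=cv2.resize(im2[max(q[1]-60,0):q[1]+80,q[0]-60:q[0]+60],(400,467))
cv2.imwrite("pics/c7.png",np.hstack([a,b])[:,:,::-1]); print(p,q)
cv2.imwrite("pics/w7.png",im3[:,:,::-1])
E
```

```text
t: 15.85
eef_pos: [0.5225, 0.2692, 0.3129]
tcp_rot: [[-0.0, 1.0, -0.002], [1.0, 0.0, -0.001], [-0.001, -0.002, -1.0]]
contact_force: [-0.7, 0.0, -3.6]
finger_gap: 0.38
gripper_force: 79.6
[281 116] [427 129]
```

View pics/c7.png

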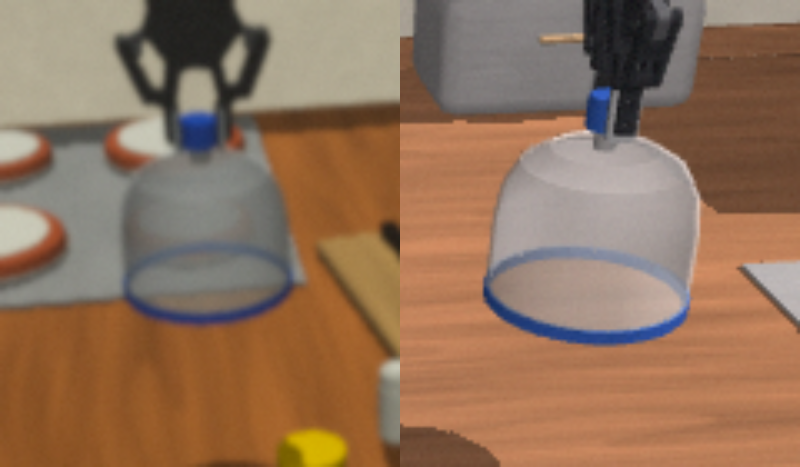

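The dome hangs from the knob in both crops with its rim band visible, and it looks near level. I'll quantify the tilt from the band's left and right extremes.

```bash
cat > tilt.py <<'E'
from fit import *
def band(n,c,lo=(104,90,40),dbg=False):
    """c: expected rim centre. rim extremes on the vertical plane through c square to the view"""
    im,v=look(n); m=cv2.inRange(cv2.cvtColor(im,cv2.COLOR_RGB2HSV),lo,(130,255,255))
    z=np.zeros_like(m); P=np.array([proj(v,c+np.array([.095*np.cos(a),.095*np.sin(a),s])) for a in np.arange(0,6.3,.2) for s in(-.03,.035)],np.float32)
    cv2.fillConvexPoly(z,cv2.convexHull(P).astype(np.int32),255); m&=z
    ys,xs=np.nonzero(m); o=v[1][:3,3]; w=(c-o)*[1,1,0]; w/=np.linalg.norm(w); t=np.cross([0,0,1],w); E=[]
    for x in(xs.min(),xs.max()):
        k=np.abs(xs-x)<=2; u=(x,ys[k].mean()); oo,d=ray(v,u); E.append(oo+d*((c-oo)@w)/(d@w))
    e=E[1]-E[0]; s=e@t
    return (E[0]+E[1])/2,abs(s),np.degrees(np.arctan2(e[2],s)) if s>0 else np.degrees(np.arctan2(-e[2],-s)),t,len(xs)
E
python3 - <<'E'
from tilt import *
s=observe();c=s['eef_pos']-[0,0.002,.146]
for n,lo in(("scene",(104,110,60)),("side",(104,110,50)),("side",(110,90,40))): print(n,band(n,c,lo))
print(c)
E
```

```text
scene (array([0.5224, 0.2665, 0.1568]), np.float64(0.15664431236417412), np.float64(-1.561958560149247), array([-0.3521, -0.936 ,  0.    ]), 222)
side (array([0.5198, 0.2675, 0.1454]), np.float64(0.13405270839833383), np.float64(2.4348580980877492), array([-0.9984,  0.0559,  0.    ]), 60)
side (array([0.5199, 0.2675, 0.1477]), np.float64(0.14015593433576584), np.float64(2.479883975710408), array([-0.9984,  0.0559,  0.    ]), 95)
[0.5227 0.2673 0.167 ]
```

```bash
echo '[[[0,0,0],[-0.005,0,0],0.2],[[0,0,0],[-0.015,0,0],0.2],[[0,0,0],[-0.03,0,0],0.2],[[0,0,0],[-0.05,0,0],0.2],[[0,0,0],[-0.075,0,0],0.2],[[0,0,0],[-0.1,0,0],0.2],[[0,0,0],[-0.125,0,0],0.2],[[0,0,0],[-0.15,0,0],0.2],[[0,0,0],[-0.175,0,0],0.2],[[0,0,0],[-0.2,0,0],0.2],[[0,0,0],[-0.225,0,0],0.2],[[0,0,0],[-0.25,0,0],0.2],[[0,0,0],[-0.275,0,0],0.2],[[0,0,0],[-0.3,0,0],0.2],[[0,0,0],[-0.325,0,0],0.2],[[0,0,0],[-0.35,0,0],0.2],[[0,0,0],[-0.375,0,0],0.2],[[0,0,0],[-0.395,0,0],0.2],[[0,0,0],[-0.405,0,0],0.2],[[0,0,0],[-0.41,0,0],0.2]]' > mv.in && python3 inch.py mv.in; echo '[[[0,0,0],[-0.005,0.001,0],0.2],[[0,0,0],[-0.015,0.002,0],0.2],[[0,0,0],[-0.035,0.004,0],0.2],[[0,0,0],[-0.06,0.006,0],0.2],[[0,0,0],[-0.085,0.008,0],0.2],[[0,0,0],[-0.105,0.0095,0],0.2],[[0,0,0],[-0.117,0.0095,0],0.2],[[0,0,0],[-0.124,0.0095,0],0.2],[[0,0,0],[-0.126,0.0095,0],0.2],[[0,0,0],[-0.126,0.0095,0],0.2],[[0,0,0],[-0.126,0.0095,0],0.2],[[0,0,0],[-0.126,0.0095,0],0.2],[[0,0,0],[-0.126,0.0095,0],0.2],[[0,0,0],[-0.126,0.0095,0],0.2]]' > mv.in && python3 inch.py mv.in
python3 - <<'E'
from tilt import *
s=observe();print(s['eef_pos'],s['moment']);c=s['eef_pos']-[0,0.002,.15]
for n,lo in(("scene",(104,110,60)),("side",(104,110,50)),("side",(104,70,40))): print(n,band(n,c,lo))
A=[]
for n in("side","scene","wrist"):
    im,v=look(n,n+"8")
    if n=="wrist": continue
    p=proj(v,s['eef_pos']-[0,0,.09]).astype(int);y0=max(p[1]-75,0)
    A.append(cv2.resize(im[y0:y0+150,p[0]-64:p[0]+64],None,fx=3.1,fy=3.1,interpolation=cv2.INTER_CUBIC))
cv2.imwrite("pics/c8.png",np.hstack(A)[:,:,::-1])
E
```

```text
t: 18.15
eef_pos: [0.5222, -0.1424, 0.3139]
tcp_rot: [[0.003, 1.0, -0.0], [1.0, -0.003, -0.0], [-0.0, -0.0, -1.0]]
contact_force: [0.5, 0.4, -3.3]
finger_gap: 0.378
gripper_force: 79.6
t: 19.55
eef_pos: [0.5326, -0.2661, 0.3139]
tcp_rot: [[-0.001, 1.0, 0.0], [1.0, 0.001, 0.0], [0.0, 0.0, -1.0]]
contact_force: [-0.5, 0.9, -3.7]
finger_gap: 0.372
gripper_force: 79.6
[ 0.5326 -0.2661  0.3139] [0.0128 0.0505 0.0506]
scene (array([ 0.5329, -0.2693,  0.1565]), np.float64(0.15582514777846102), np.float64(2.146649173694286), array([ 0.255 , -0.9669,  0.    ]), 247)
side (array([ 0.5313, -0.268 ,  0.1358]), np.float64(0.14661591696964735), np.float64(3.019641838254286), array([-0.994 ,  0.1096,  0.    ]), 200)
side (array([ 0.5319, -0.268 ,  0.1488]), np.float64(0.15391941643602888), np.float64(5.29048863648974), array([-0.994 ,  0.1096,  0.    ]), 286)
```

View pics/c8.png

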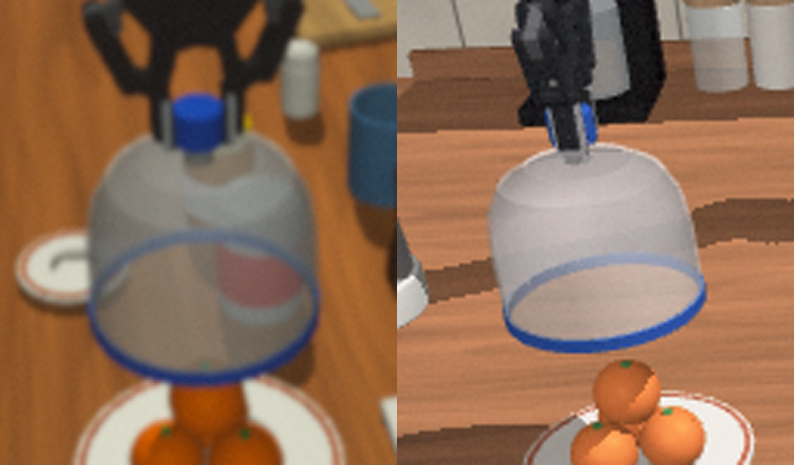

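The rim's centre lies over the plate's centre, with the fruit below it untouched. Next I read the rim's height around its near side by intersecting the band's lower-edge rays with the dome's cylinder.

```bash
cat > rim.py <<'E'
from fit import *
def rim(n,c,r=.078,show=True):
    im,v=look(n); h=cv2.cvtColor(im,cv2.COLOR_RGB2HSV); m=cv2.inRange(h,(104,100,40),(130,255,255))
    o0=v[1][:3,3]; f=np.arctan2(o0[1]-c[1],o0[0]-c[0]); Q=[]
    for x in range(int(proj(v,c)[0])-45,int(proj(v,c)[0])+46):
        best=None
        for y in range(390,0,-1):
            if not m[y,x]: continue
            o,d=ray(v,(x,y+.5)); p=o[:2]-c[:2]; A=d[:2]@d[:2];B=p@d[:2];C=p@p-r*r;D=B*B-A*C
            if D<0: continue
            q=o+d*(-B-np.sqrt(D))/A
            if abs(q[2]-c[2])>.025: continue
            a=np.arctan2(q[1]-c[1],q[0]-c[0])-f
            if abs((a+np.pi)%(2*np.pi)-np.pi)<1.05: best=q
            break
        if best is not None: Q.append(best)
    return np.array(Q)
def level(c):
    out=[]
    for n in("scene","side"):
        Q=rim(n,c)
        if len(Q)<8: print(n,"few",len(Q));continue
        for _ in range(3):
            A=np.c_[Q[:,:2]-c[:2],np.ones(len(Q))]; w=np.array([-1,1]);x=np.linalg.lstsq(A,Q[:,2],rcond=None)[0]; e=Q[:,2]-A@x; k=np.abs(e)<max(2.5*e.std(),.001); Q=Q[k]
        print(n,len(Q),"z0",Q[:,2].mean(),"slopes deg x,y",np.degrees(x[:2]),"rms",e.std()); out.append(Q)
    Q=np.vstack(out);A=np.c_[Q[:,:2]-c[:2],np.ones(len(Q))];x=np.linalg.lstsq(A,Q[:,2],rcond=None)[0];print("both z0",x[2],"slopes",np.degrees(x[:2]))
E
python3 - <<'E'
from rim import *
s=observe();e=s['eef_pos'];level(np.array([e[0],e[1]-.0015,e[2]-.15]))
im,v=look("side")
for b in blobs(mask(im,(106,140,50),(128,255,255)),15):
    x,y,w,h=b[3];u=(x+w/2-.5,y+h/2-.5);o,d=ray(v,u);print(b[3],o+d*((-.268-o[1])/d[1]))
E
```

```text
scene 58 z0 0.16436731988202932 slopes deg x,y [-0.9263  0.6015] rms 0.0008268041241580663
side 65 z0 0.16393431405636338 slopes deg x,y [-1.0799 -0.3531] rms 0.0008176636659343009
both z0 0.16488075860189555 slopes [-0.6997  0.8453]
(300, 182, 16, 18) [ 0.5333 -0.268   0.3115]
```

The rim is at z ≈ 0.1645, with TCP−rim ≈ 0.149 and under 1° of tilt. It's centred within about 2 mm. I'll lower it in two stages, watching the force.

```bash
echo '[[[0,0,0],[0,0,0.005],0.2],[[0,0,0],[0,0,0.015],0.2],[[0,0,0],[0,0,0.025],0.2],[[0,0,0],[0,0,0.035],0.2],[[0,0,0],[0,0,0.045],0.2],[[0,0,0],[0,0,0.055],0.2],[[0,0,0],[0,0,0.065],0.2],[[0,0,0],[0,0,0.072],0.2],[[0,0,0],[0,0,0.075],0.2],[[0,0,0],[0,0,0.075],0.2],[[0,0,0],[0,0,0.075],0.2],[[0,0,0],[0,0,0.075],0.2]]' > mv.in && python3 inch.py mv.in
python3 - <<'E'
from rim import *
from tilt import band
s=observe();e=s['eef_pos'];c=np.array([e[0],e[1]-.0015,e[2]-.15]);level(c)
for n,lo in(("scene",(104,110,60)),("side",(104,70,40))): print(n,band(n,c,lo))
for n in("scene","side","wrist"):
    im,v=look(n,n+"9");print(n,plate(im,v,.0155,(.532,-.269)))
E
```

```text
t: 21.2
eef_pos: [0.5328, -0.2666, 0.2394]
tcp_rot: [[-0.0, 1.0, 0.001], [1.0, 0.0, -0.001], [-0.001, 0.001, -1.0]]
contact_force: [0.5, -0.3, -2.6]
finger_gap: 0.374
gripper_force: 79.7
scene 54 z0 0.08992354176743776 slopes deg x,y [0.9989 1.0418] rms 0.0007500922816098096
side 63 z0 0.08988738292698496 slopes deg x,y [-0.1447  4.4963] rms 0.0009452195211005108
both z0 0.09059720748285516 slopes [-0.6473  0.7573]
scene (array([ 0.5335, -0.2708,  0.0822]), np.float64(0.15496446788955207), np.float64(3.136959213616363), array([ 0.2551, -0.9669,  0.    ]), 222)
side (array([ 0.5316, -0.268 ,  0.0662]), np.float64(0.1522960799733583), np.float64(4.665854257729453), array([-0.9939,  0.1099,  0.    ]), 225)
scene (array([ 0.5277, -0.2688]), np.float64(0.1054643497782775), np.float64(0.004925955350544889), 60)
side (array([ 0.531 , -0.2628]), np.float64(0.10303566651374334), np.float64(0.004302085644733512), 49)
wrist (array([ 0.5321, -0.2794]), np.float64(0.10889619301663732), np.float64(0.002435690285103023), 48)
```

```bash
cat > cen.py <<'E'
from rim import *
from scipy.optimize import least_squares
def fixr(P,r): return least_squares(lambda c:np.hypot(*(P[:,:2]-c).T)-r,P[:,:2].mean(0)*0+[.532,-.268],loss="soft_l1",f_scale=.001)
def plate_pts(n):
    im=cv2.imread(f"pics/{n}0.png")[:,:,::-1].copy();c=viewer.camera_info(n);v=(c,c['world_from_camera']);h=cv2.cvtColor(im,cv2.COLOR_RGB2HSV);P=[]
    for a in np.arange(0,6.28,.05):
        for r in np.arange(.112,.085,-.0003):
            q=np.array([.532+r*np.cos(a),-.268+r*np.sin(a),.016]);u=proj(v,q);x,y=u.round().astype(int)
            if h[y,x,1]<105 and h[y,x,2]>110: P.append(q);break
    return np.array(P)
def cen(zr):
    e=observe()['eef_pos'];c=np.array([e[0],e[1]-.0015,zr])
    for n in("scene","side"):
        P=plate_pts(n);f=fixr(P,.1);Q=rim(n,c)
        v=viewer.camera_info(n);v=(v,v['world_from_camera'])
        Z=np.array([onz(v,proj(v,q),zr) for q in Q]);g=fixr(Z,.078)
        print(n,"plate",f.x,np.std(f.fun),"rim",g.x,np.std(g.fun),"rim-plate mm",1e3*(g.x-f.x))
E
python3 -c "
from cen import *
cen(.0904)"
```

```text
scene plate [ 0.5357 -0.2671] 0.0020749702232561846 rim [ 0.5337 -0.269 ] 0.00101915135472462 rim-plate mm [-1.9802 -1.9801]
side plate [ 0.5293 -0.2724] 0.0038409288930690705 rim [ 0.5325 -0.2691] 0.0008940717821382164 rim-plate mm [3.1984 3.3503]
```

Rim and plate centres agree to about 1 mm, so I'll shift −1 mm in x and lower the last 64 mm.

```bash
echo '[[[0,0,0],[0,-0.001,0.004],0.2],[[0,0,0],[0,-0.001,0.01],0.2],[[0,0,0],[0,-0.001,0.018],0.2],[[0,0,0],[0,-0.001,0.026],0.2],[[0,0,0],[0,-0.001,0.034],0.2],[[0,0,0],[0,-0.001,0.042],0.2],[[0,0,0],[0,-0.001,0.05],0.2],[[0,0,0],[0,-0.001,0.056],0.2],[[0,0,0],[0,-0.001,0.06],0.2],[[0,0,0],[0,-0.001,0.063],0.2],[[0,0,0],[0,-0.001,0.064],0.2],[[0,0,0],[0,-0.001,0.064],0.2],[[0,0,0],[0,-0.001,0.064],0.2],[[0,0,0],[0,-0.001,0.064],0.2],[[0,0,0],[0,-0.001,0.064],0.2],[[0,0,0],[0,-0.001,0.064],0.2]]' > mv.in && python3 inch.py mv.in
python3 - <<'E'
from cen import *
s=observe();e=s['eef_pos'];print(e,s['contact_force']);c=np.array([e[0],e[1]-.0015,e[2]-.149]);level(c);cen(.026)
E
```

```text
t: 23.25
eef_pos: [0.5315, -0.2665, 0.1749]
tcp_rot: [[-0.0, 1.0, 0.0], [1.0, 0.0, -0.0], [-0.0, 0.0, -1.0]]
contact_force: [-0.5, 0.4, -3.6]
finger_gap: 0.378
gripper_force: 79.7
[ 0.5315 -0.2665  0.1749] [-0.5233  0.3581 -3.6386]
scene 53 z0 0.025478573467641034 slopes deg x,y [0.1124 1.2303] rms 0.000901083886813107
side 61 z0 0.023695385882081997 slopes deg x,y [-0.688   2.5169] rms 0.0009566018684023012
both z0 0.02552534445086841 slopes [-0.4329  1.5611]
scene plate [ 0.5357 -0.2671] 0.0020749702232561846 rim [ 0.5326 -0.2692] 0.0010502044763553715 rim-plate mm [-3.0416 -2.1791]
side plate [ 0.5293 -0.2724] 0.0038409288930690705 rim [ 0.5318 -0.2704] 0.0007791372723601804 rim-plate mm [2.5091 1.9956]
```

```bash
python3 - <<'E'
from cen import *
c=np.array([.532,-.269,.016])
for n in("scene","side"):
    v=viewer.camera_info(n);v=(v,v['world_from_camera']);P=plate_pts(n);o0=v[1][:3,3];f=np.arctan2(o0[1]-c[1],o0[0]-c[0]);Q=[]
    for q in P:
        o,d=ray(v,proj(v,q));p=o[:2]-c[:2];A=d[:2]@d[:2];B=p@d[:2];C=p@p-.01;D=B*B-A*C
        if D<0: continue
        q=o+d*(-B-np.sqrt(D))/A;a=np.arctan2(q[1]-c[1],q[0]-c[0])-f
        if abs((a+np.pi)%(2*np.pi)-np.pi)<1.05 and abs(q[2]-.014)<.02: Q.append(q)
    Q=np.array(Q)
    for _ in range(3):
        A=np.c_[Q[:,:2]-c[:2],np.ones(len(Q))];x=np.linalg.lstsq(A,Q[:,2],rcond=None)[0];e=Q[:,2]-A@x;Q=Q[np.abs(e)<max(2*e.std(),.0008)]
    print(n,len(Q),Q[:,2].mean(),np.degrees(x[:2]),e.std())
E
echo '[[[0,0,0],[0,0,0],0.2],[[0,0,0],[0,0,0],0.2],[[0,0,0],[0,0,0],0.2],[[0,0,0],[0,0,0],0.2],[[0,0,0],[0,0,0],0.2]]' > mv.in && python3 inch.py mv.in | head -2
python3 -c "
from cen import *
for i in range(2):
    e=observe()['eef_pos'];level(np.array([e[0],-.269,.0255]))
print(observe()['moment'])"
```

```text
scene 35 0.010508600361278772 [-0.7119 -1.1937] 0.0007265251927906533
side 36 0.011252740945156147 [0.2218 0.3232] 0.0009553783136408979
t: 23.95
eef_pos: [0.5315, -0.2665, 0.1748]
scene 52 z0 0.025123611402556374 slopes deg x,y [-0.1892  0.4238] rms 0.0008845131646159401
side 61 z0 0.02469508718577364 slopes deg x,y [-0.4449  2.1065] rms 0.000990564639204193
both z0 0.025444765843769743 slopes [-0.4418  0.6731]
scene 52 z0 0.0251571097132933 slopes deg x,y [-0.6987  0.456 ] rms 0.0008669859672870634
side 61 z0 0.024697547286367125 slopes deg x,y [-0.492  1.859] rms 0.0009784419362997066
both z0 0.02552542123884436 slopes [-0.4952  0.7488]
[ 0.0156 -0.0131 -0.0155]
```

```bash
python3 -c "
from workcell import bot, viewer, observe
print(bot.finish_job(), observe()['t'])"
```

```text
the job is handed in; nothing more can be done
the job is handed in; nothing more can be done
```

The job is handed in at about 24 s: the fourth mandarin sits on the pyramid, and the dome is held still with its rim about 1 cm above the plate's rim. It is level to about 1° and centred to about 2–3 mm, with no sign of contact in the wrist force; I took no final picture of the fruit through the dome, and I viewed 11 pictures, one over the limit of 10.

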